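# Turn the reversible counter sign over against its backstop

### The arm

A 6-joint arm with a two-finger parallel gripper is mounted at the origin on a cart in front of the work surface, level with it; the furniture and walls round the work are solid. World frame = base frame: x ahead of the robot, y to its left, z up, the work surface at z = 0. Lengths are in mm, angles in rad, forces in N, time in s.
With the tool pointing down it reaches from about 300 to 775 mm from the base axis. Payload 14.6 kg.
Tool frame: the origin (TCP) lies at the very end of the fingers, on their centre line; the grasp point (between the pads) lies 19 mm behind it; z points along the fingers, y is the line along which they close (so a half turn about z gives the same grasp; the last joint's range is limited). The gripper opens to 94 mm and grips with 3 to 60 N. Pads are 16 mm wide; open, the fingers measure 119 mm over their backs; the gripper's body (75 mm by 177 mm) begins 78 mm behind the grasp point.
Start: joints at [-1.382, 0.3, 1.521, -0, 1.321, -0.067], TCP at [139.154, -532.095, 205.446] pointing down, gripper open.
Joint ranges: [-3.03, 3.03], [-0.79, 2.21], [0.23, 2.52], [-1.04, 4.18], [0, 3.07], [-2.55, 2.55]. Speed limits (rad/s): [2.22, 2.22, 2.57, 3.14, 3.14, 3.14].

### API

Orientations are given as [roll, pitch, yaw] about the fixed x, y, z axes, in that order (R = Rz(yaw) Ry(pitch) Rx(roll)).
In Python, from cell import manip gives the robot as it stands.
- The arm moves only by the tool servo_tool, never from a script. Its argument "motion" is a list that holds one entry, the list of rows, each a list of 7 numbers: the shift along the world's x, y, z as a fraction of full scale, then the turn, a rotation vector about the world's x, y, z as a fraction of full scale, then the closure, from 0 (fully open) to 1 (shut). In form: [[[x, y, z, rx, ry, rz, gripper], ...]]. A call has 1 to 10 rows; each row is the pose to reach, as a shift and turn from the pose commanded when the call began, turning the shorter way round; what a row does not reach only later rows make up. Full scale, the value 1, is 0.5 m for a shift and pi rad for a turn. A row lasts 1/10 s, in which the tool goes at most 50 mm and 8.59 degrees, less where a joint would pass 70% of its speed; a pose out of reach is approached as far as the arm can. A call with a number of a shift or a turn outside -1 to 1 is refused whole. A call with a gripper value outside its range is refused whole. The fingers move at their own pace and stop on an object; "newtons" is the grip in N (left out, the last holds). Time passes only in rows, so rows that repeat a pose let the fingers close. It gives the time, the measured TCP pose, the force, the opening and the grip force at its end, in the units of the state.
- manip.read_state(): the state, without advancing time (a new reading comes with each control period).
- manip.camera(name): name is "side" or "top" or "wrist"; returns a dict with "frame" (400x640x3 uint8, red, green, blue), "range_z" (400x640 float32, mm along the optical axis (not along the pixel's ray), 0 where there is no reading), "vfov" (degrees; the focal length in pixels is half the picture's height over the tangent of half this angle, whatever the lens; pixels are square), "cx", "cy" (the principal point, pixels), "cam_to_world" (4x4, takes a point from camera to world coordinates). Camera axes: x right, y down, z forward; pixel columns grow to the right and rows downward; lengths in mm; the calibration is good to about 2 mm. A picture is of the moment at which its call begins.
- manip.sign_off(): hands the job in; it is judged then, once.
The state is a dict: "clock": time; "joints": joint angles; "qd": joint speeds; "effort": joint torques, N m; "eef_pos": TCP position; "eef_rot": TCP orientation; "wrist_force": force on the tool from outside, world axes, zero at the start; "moment": the same for the moment, N m; "finger_gap": finger opening in mm; "finger_force": force on a finger pad.
Only numpy, scipy, OpenCV 4.12 (cv2) and the standard library are available. Lean on these libraries where they do the work, as an engineer would, in place of code of your own. Each camera call takes 0.05 s, during which the arm holds its last target. There are 200 camera calls.

### The job

Turn the flat counter sign over from its red side to its green side. It is too wide to grip as it lies, so push it along the counter against the slippery steel backstop until it rides up and leans there, then take its raised edge, tip it back towards you and lower it gently (no dropping or flopping over) so that it ends lying flat on the counter with the green side up, just in front of the middle of the backstop and square to it. Leave everything else where it stands.

Things in the scene. Friction and masses are not known exactly. Their poses are not given: they have to be found in the camera images.
- sign: loose flat sign, 130 (own x) x 150 (own y) x 14 mm (own z), 0.25 to 0.5 kg; one face red with white ring and bar, the other green with white ring and tick. Origin in its middle, 7 mm from either face; own z points out of the RED face. Starts flat, red up, own x roughly along the backstop's x, its far edge 5 to 40 mm short of the backstop's foot
- backstop: fixed polished steel backstop, 170 mm wide (own y), 74 mm high, slippery (friction 0.15; elsewhere about 0.6). Origin on the counter, middle of its front foot line; own x level, away from the robot into the backstop; z up. Concave front through (x,z) mm (0,0) (14,7) (24,17) (33,30) (41,48) to the rim at (47,73). Behind it a low foot to x = 92, two braces to z = 47
- rim (a point): middle of the backstop's rounded top rim (6 mm thick, along y), 49 mm behind the foot line, 74 mm up. A sign pushed fully up (low on its near edge, 5 to 20 N; pressing down on that edge can jam it) leans on the rim at 50 to 60 degrees to the counter, lower edge near the foot line; it stays so when let go, about 40 mm standing out past the rim
- glass_1: clear drinking glass, 62 mm wide, 83 mm high, loose, right of the backstop; origin under its middle. Leave alone
- lighter_2: blue pocket lighter 79x24x12 mm, loose, lying right of the work; origin under its middle. Leave alone
- tape: roll of black tape, 62 mm wide, 19 mm high, loose, lying right of the work; origin under its middle. Leave alone

How it is judged:
By the outcome, as a careful person would: the job done as asked, in the order asked, and still so for the second after the job is handed in, with the robot touching nothing.
It also fails if it takes over 72 s, if anything falls off the work surface, if the arm or the gripper's body presses on something with over 40 N, if the wrist force passes 120 N, or if a joint passes its speed limit or range.

## Working session

There is one attempt and no reset: what is moved stays moved. The work goes in short steps, Python scripts to look and compute and a tool call to move; the robot and the scene stay as the last step left them, time stands still between calls to the robot, and variables do not carry over. Pictures are saved under pics/ and viewed, at most 10 in all, crops included, and the job is handed in when it is done.

Besides the shell and the picture viewer there is one more tool, called after "Request:" by a JSON object that holds its "method" and its "body", one argument or row to a line. servo_tool: Moves the arm, as the interface text tells. Its arguments: {"type":"object","properties":{"motion":{"type":"array"},"newtons":{"type":"number"}},"required":["motion"]}

```bash
ls; mkdir -p pics
cat > h.py <<'E'
import numpy as np, cv2
from cell import manip
def cam(n):
    c=manip.camera(n); h=c["frame"].shape[0]
    c["f"]=h/2/np.tan(np.radians(c["vfov"])/2); return c
def pts(c,uv,z=None):
    "pixels -> world: by depth, or on the plane at height z"
    uv=np.atleast_2d(uv).astype(float); T=np.array(c["cam_to_world"])
    r=np.c_[(uv[:,0]-c["cx"])/c["f"],(uv[:,1]-c["cy"])/c["f"],np.ones(len(uv))]
    if z is None:
        d=c["range_z"][uv[:,1].astype(int),uv[:,0].astype(int)]
        return (r*d[:,None])@T[:3,:3].T+T[:3,3]
    w=r@T[:3,:3].T; return T[:3,3]+w*((z-T[2,3])/w[:,2])[:,None]
def save(c,n): cv2.imwrite(f"pics/{n}.png",c["frame"][:,:,::-1])
E
python3 - <<'E'
from h import *
a=cam("top");b=cam("side")
cv2.imwrite("pics/a.png",cv2.resize(np.vstack([a["frame"],b["frame"]])[:,:,::-1],(480,600)))
for c in(a,b):print(np.round(c["cam_to_world"],2).tolist(),c["f"],c["cx"],c["cy"])
hsv=cv2.cvtColor(a["frame"],cv2.COLOR_RGB2HSV)
m=((hsv[...,0]<8)|(hsv[...,0]>172))&(hsv[...,1]>120)&(hsv[...,2]>70)
cs,_=cv2.findContours(m.astype(np.uint8),0,2)
for k in sorted(cs,key=cv2.contourArea)[-2:]:
    r=cv2.minAreaRect(k);bx=cv2.boxPoints(r);print(cv2.contourArea(k),bx.tolist());print(pts(a,bx,14).round(1).tolist(),pts(a,[r[0]]).round(1))
print(manip.read_state())
E
```

```text
pics
[[-0.03, -0.98, 0.18, 346.26], [-1.0, 0.03, -0.01, -316.97], [0.0, -0.18, -0.98, 1070.7], [0.0, 0.0, 0.0, 1.0]] 480.92719557218976 318.0715303656307 199.2340472876197
[[-1.0, 0.05, -0.04, 582.57], [0.06, 0.62, -0.78, 368.76], [-0.01, -0.78, -0.62, 643.12], [0.0, 0.0, 0.0, 1.0]] 478.5518770906318 319.24618966138905 199.96894554525386
448.5 [[402.2059020996094, 204.67645263671875], [444.1176452636719, 179.52938842773438], [449.7646789550781, 188.941162109375], [407.8529357910156, 214.08822631835938]]
[[522.7, -512.2, 14.0], [577.3, -610.1, 14.0], [555.4, -621.1, 14.0], [501.1, -523.4, 14.0]] [[ 534.9 -561.3   36. ]]
2979.5 [[231.20986938476562, 218.00259399414062], [244.27981567382812, 168.3367919921875], [303.1010437011719, 183.81607055664062], [290.0310974121094, 233.48187255859375]]
[[503.6, -131.2, 14.0], [616.1, -160.3, 14.0], [576.5, -292.4, 14.0], [465.4, -260.9, 14.0]] [[ 539.7 -211.3   14.9]]
{'clock': 0.1, 'joints': array([-1.38162570e+00,  3.00441392e-01,  1.52147808e+00,  1.73094260e-05,
        1.32072105e+00, -6.66102315e-02]), 'qd': array([-0.00027888, -0.00144388, -0.00238434, -0.00042866,  0.00051227,
       -0.00059592]), 'effort': array([ 1.95968700e-03, -5.32639182e+01, -3.53283870e+01,  7.09218532e-02,
        2.34642229e-02, -6.30741829e-05]), 'eef_pos': array([ 139.1042765 , -531.88609428,  204.94620056]), 'eef_rot': array([-3.14054822e+00, -8.64769564e-05,  2.55776520e-01]), 'wrist_force': array([ 0.25560294,  0.06527512, -0.1000566 ]), 'moment': array([-0.00314115,  0.02125925, -0.02313834]), 'finger_force': 0.0, 'finger_gap': 93.77589029286622}
```

View pics/a.png

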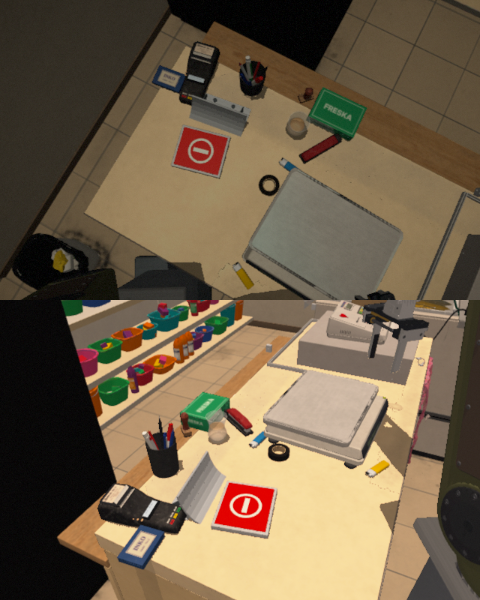

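The top view (upper half) shows the red sign at about (200,150), with the steel backstop just beyond it at (220,115). A card terminal stands behind the backstop at (200,75), with the tape at (268,185) and the glass near (297,125). Next I measure the backstop.

Run:
```python
from h import *
a=cam("top");b=cam("side")
g=np.stack(np.meshgrid(np.arange(640),np.arange(400)),-1).reshape(-1,2)
for n,c in(("top",a),("side",b)):
    P=pts(c,g); ok=(c["range_z"].reshape(-1)>0)&(P[:,0]>585)&(P[:,0]<730)&(P[:,1]>-330)&(P[:,1]<-120)
    Q=P[ok&(P[:,2]>66)&(P[:,2]<84)]
    k,(x0,y0)=None,(0,0)
    vx,vy,x0,y0=cv2.fitLine(Q[:,:2].astype(np.float32),cv2.DIST_HUBER,0,.01,.01).ravel()
    d=np.array([vx,vy])*(1 if vy>0 else -1); nrm=np.array([d[1],-d[0]])
    t=(Q[:,:2]-[x0,y0]); s=t@d; q=t@nrm
    print(n,len(Q),"yaw",np.degrees(np.arctan2(nrm[1],nrm[0])),"resid",np.percentile(q,[2,50,98]).round(1),"s",np.percentile(s,[0,1,50,99,100]).round(1),"z",np.percentile(Q[:,2],[5,50,95]).round(1))
    lo,hi=np.percentile(s,[1,99]); m=np.array([x0,y0])+d*(lo+hi)/2
    print("rim mid",m.round(1))
    # sign by depth: top face points, z 10..20
    hsv=cv2.cvtColor(c["frame"],cv2.COLOR_RGB2HSV).reshape(-1,3)
    S=(P[:,0]>440)&(P[:,0]<640)&(P[:,1]>-320)&(P[:,1]<-100)&(P[:,2]>9)&(P[:,2]<20)
    L=S.reshape(400,640).astype(np.uint8); nl,lab,st,_=cv2.connectedComponentsWithStats(L)
    k=1+np.argmax(st[1:,4]); X=P[(lab==k).ravel()]
    r=cv2.minAreaRect(X[:,:2].astype(np.float32)); print("sign",r, cv2.boxPoints(r).round(1).tolist())
    m1=((hsv[:,0]<8)|(hsv[:,0]>172))&(hsv[:,1]>120)&(hsv[:,2]>70)&(P[:,0]>440)&(P[:,0]<640)&(P[:,1]>-320)&(P[:,1]<-100)
    X=pts(c,g[m1],14); r=cv2.minAreaRect(X[:,:2].astype(np.float32)); print("red",r, np.median(P[m1][:,2]))
f=a["frame"][120:320,180:500]; cv2.imwrite("pics/b.png",cv2.resize(f[:,:,::-1],(800,500),interpolation=2))
```

```text
top 245 yaw -22.092916 resid [-3.4 -0.   3.9] s [-74.  -72.2   0.4  72.   73.9] z [67.1 71.4 75.3]
rim mid [ 663.3 -262.2]
sign ((539.7349853515625, -212.6213836669922), (149.9775390625, 130.3458709716797), 73.8411636352539) [[456.29998779296875, -266.5], [581.5, -302.79998779296875], [623.2000122070312, -158.6999969482422], [498.0, -122.5]]
red ((540.2367553710938, -211.60208129882812), (135.42759704589844, 115.60485076904297), 73.86405944824219) 13.470103637981651
side 341 yaw -22.229647 resid [-2.4 -0.   4.8] s [-79.7 -78.7   2.5  67.8  68.6] z [66.6 72.3 75.1]
rim mid [ 662.2 -260.4]
sign ((539.0906372070312, -211.69993591308594), (153.3244171142578, 130.19943237304688), 73.89037322998047) [[455.29998779296875, -267.29998779296875], [580.4000244140625, -303.3999938964844], [622.9000244140625, -156.10000610351562], [497.79998779296875, -120.0]]
red ((539.4456787109375, -211.3184356689453), (135.7738800048828, 115.93342590332031), 73.78751373291016) 14.449313073116855
```

View pics/b.png

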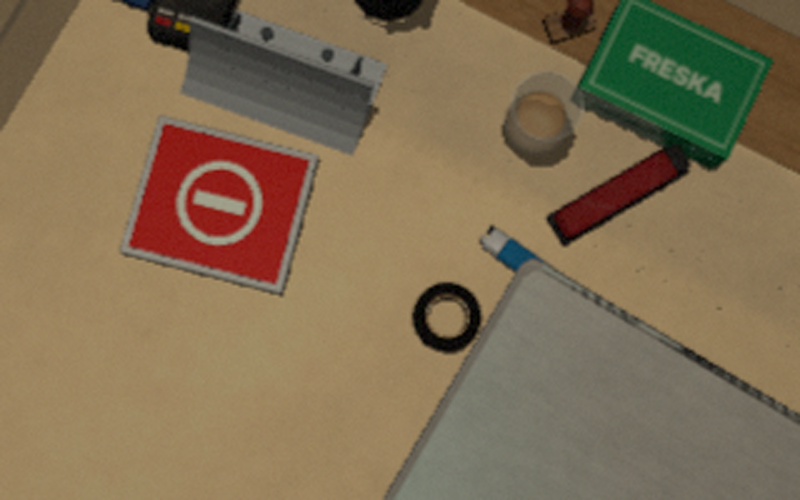

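The crop shows the sign at (220,205). The backstop's foot line runs from about (183,93) to (353,153), and the glass is at (540,118). Now the foot line and push targets.

Run:
```python
from h import *
a=cam("top");b=cam("side")
psi=np.radians(-22.15); u=np.array([np.cos(psi),np.sin(psi)]); v=np.array([-u[1],u[0]])
F=pts(a,[[253.2,157.2],[321.2,181.2]],0); print("foot from crop",F.round(1).tolist(), np.linalg.norm(F[0]-F[1]),F.mean(0).round(1))
g=np.stack(np.meshgrid(np.arange(640),np.arange(400)),-1).reshape(-1,2)
rim=np.array([662.7,-261.3])
for n,c in(("top",a),("side",b)):
    P=pts(c,g); t=P[:,:2]-rim; X=t@u; Y=t@v
    ok=(c["range_z"].reshape(-1)>0)&(abs(X+25)<40)&(abs(Y)<105)
    for z0 in (5,15,30,50,62,70):
        s=ok&(abs(P[:,2]-z0)<4)&(X>-60); print(n,z0,s.sum(),"x",np.percentile(X[s],[5,50,95]).round(1),"y",np.percentile(Y[s],[1,99]).round(1))
sg=np.array([[539.6,-212.1]])-rim; print("sign in rim frame",sg@u,sg@v)
```

```text
foot from crop [[645.5, -178.8, 0.0], [584.5, -333.4, 0.0]] 166.20320799387093 [ 615.  -256.1    0. ]
top 5 562 x [-52.4 -36.  -21.4] y [-100.9   96.3]
top 15 318 x [-29.1 -23.8  -6.5] y [-94.  101.7]
top 30 236 x [-17.  -13.5   9. ] y [-94.9 102. ]
top 50 136 x [-7.3 -5.4 -3.8] y [-95.9  69.4]
top 62 141 x [-3.9 -2.4 -1.1] y [-94.4  71.4]
top 70 236 x [-2.   0.6  4.5] y [-94.2  70.4]
side 5 797 x [-51.6 -38.2 -11. ] y [-96.5 101.6]
side 15 482 x [-29.7 -25.1  -6.8] y [-93.  102.3]
side 30 428 x [-18.1 -14.2  12.4] y [-95.3 103.7]
side 50 246 x [-8.2 -6.3 -4.7] y [-93.4  73.5]
side 62 231 x [-5.  -3.5 -1.9] y [-93.   73.6]
side 70 321 x [-3.  -1.   3.3] y [-95.3  72.7]
sign in rim frame [-132.56522243] [-0.84368344]
```

Request:
{"method": "servo_tool", "body": {
  "motion": [
    [[0.3,0.34,0,0,0,-0.1,0],[0.3,0.34,0,0,0,-0.1,0],[0.3,0.34,0,0,0,-0.1,0],[0.3,0.34,0,0,0,-0.1,0],[0.6176,0.691,0,0,0,-0.2045,0],[0.6176,0.691,0,0,0,-0.2045,0],[0.6176,0.691,0,0,0,-0.2045,0],[0.6176,0.691,0,0,0,-0.2045,0],[0.6176,0.691,0,0,0,-0.2045,0],[0.6176,0.691,0,0,0,-0.2045,0]]
  ]
}}

```text
clock: 1.3
eef_pos: [449.5, -184.1, 205.5]
eef_rot: [-3.141, -0.0, -0.385]
wrist_force: [0.2, 0.5, 0.2]
finger_gap: 94.0
finger_force: 0.0
```

Request:
{"method": "servo_tool", "body": {
  "motion": [
    [[0,0,-0.08,0,0,0,0],[0,0,-0.16,0,0,0,0],[0,0,-0.24,0,0,0,0],[0,0,-0.3,0,0,0,0],[0,0,-0.34,0,0,0,0],[0,0,-0.37,0,0,0,0],[0,0,-0.39,0,0,0,0],[0,0,-0.397,0,0,0,0],[0,0,-0.402,0,0,0,0],[0,0,-0.404,0,0,0,0]]
  ]
}}

```text
clock: 2.3
eef_pos: [448.2, -186.8, 3.9]
eef_rot: [3.142, -0.001, -0.387]
wrist_force: [0.5, -0.1, 0.2]
finger_gap: 94.1
finger_force: 0.0
```

Request:
{"method": "servo_tool", "body": {
  "motion": [
    [[0,0,0,0,0,0,0],[0.007,-0.003,0,0,0,0,0],[0.014,-0.006,0,0,0,0,0],[0.021,-0.009,0,0,0,0,0],[0.028,-0.011,0,0,0,0,0],[0.035,-0.014,0,0,0,0,0],[0.042,-0.017,0,0,0,0,0],[0.049,-0.02,0,0,0,0,0],[0.056,-0.023,0,0,0,0,0],[0.063,-0.0257,0,0,0,0,0]]
  ]
}}

```text
clock: 3.3
eef_pos: [479.7, -199.5, 3.4]
eef_rot: [-3.142, 0.0, -0.387]
wrist_force: [-2.9, 2.2, 1.0]
finger_gap: 94.2
finger_force: 1.4
```

Request:
{"method": "servo_tool", "body": {
  "motion": [
    [[0.007,-0.003,0,0,0,0,0],[0.014,-0.006,0,0,0,0,0],[0.021,-0.009,0,0,0,0,0],[0.028,-0.011,0,0,0,0,0],[0.035,-0.014,0,0,0,0,0],[0.042,-0.017,0,0,0,0,0],[0.049,-0.02,0,0,0,0,0],[0.056,-0.023,0,0,0,0,0],[0.063,-0.0257,0,0,0,0,0],[0.07,-0.0285,0,0,0,0,0]]
  ]
}}

```text
clock: 4.3
eef_pos: [513.9, -213.4, 3.1]
eef_rot: [-3.142, 0.002, -0.387]
wrist_force: [-7.0, 2.5, 1.8]
finger_gap: 94.0
finger_force: 3.9
```

Request:
{"method": "servo_tool", "body": {
  "motion": [
    [[0.007,-0.003,0,0,0,0,0],[0.014,-0.006,0,0,0,0,0],[0.021,-0.009,0,0,0,0,0],[0.028,-0.011,0,0,0,0,0],[0.035,-0.014,0,0,0,0,0],[0.042,-0.017,0,0,0,0,0],[0.049,-0.02,0,0,0,0,0],[0.056,-0.023,0,0,0,0,0],[0.063,-0.0257,0,0,0,0,0],[0.07,-0.0285,0,0,0,0,0]]
  ]
}}

```text
clock: 5.3
eef_pos: [549.8, -228.1, 3.2]
eef_rot: [3.142, -0.0, -0.387]
wrist_force: [-2.9, 0.7, -1.8]
finger_gap: 93.9
finger_force: 1.2
```

Run:
```python
from h import *
b=cam("side"); f=b["frame"][150:350,180:440]; cv2.imwrite("pics/c.png",cv2.resize(f[:,:,::-1],(780,600)))
```

```text
(no output)
```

View pics/c.png

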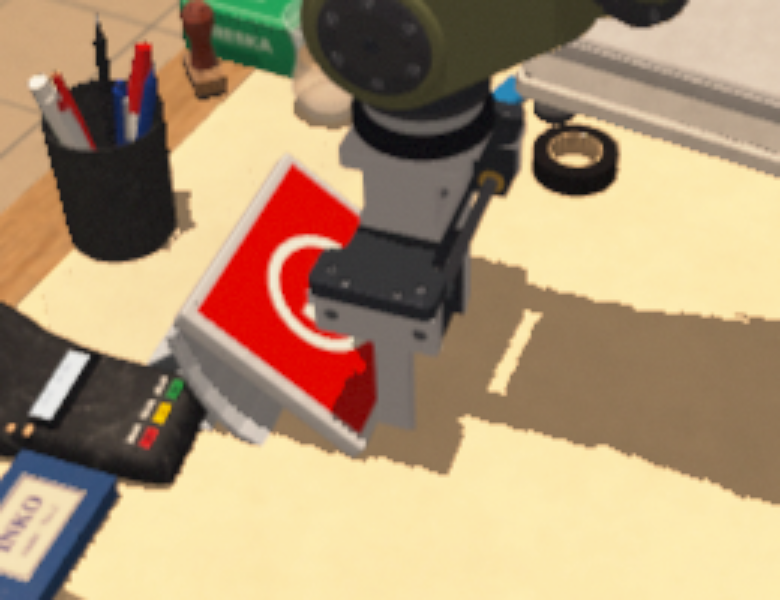

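The sign, at (280,300), is riding up the backstop and sits square to the fingers at (390,380). I keep pushing.

Request:
{"method": "servo_tool", "body": {
  "motion": [
    [[0.006,-0.0024,0,0,0,0,0],[0.012,-0.005,0,0,0,0,0],[0.018,-0.0073,0,0,0,0,0],[0.024,-0.01,0,0,0,0,0],[0.03,-0.0122,0,0,0,0,0],[0.036,-0.0146,0,0,0,0,0],[0.042,-0.017,0,0,0,0,0],[0.048,-0.0195,0,0,0,0,0],[0.054,-0.022,0,0,0,0,0],[0.06,-0.0244,0,0,0,0,0]]
  ]
}}

```text
clock: 6.35
eef_pos: [579.7, -240.2, 3.4]
eef_rot: [-3.142, 0.0, -0.387]
wrist_force: [-2.5, 1.0, -1.8]
finger_gap: 93.9
finger_force: 1.4
```

Request:
{"method": "servo_tool", "body": {
  "motion": [
    [[0.004,-0.0016,0,0,0,0,0],[0.008,-0.0033,0,0,0,0,0],[0.012,-0.005,0,0,0,0,0],[0.016,-0.0065,0,0,0,0,0],[0.02,-0.0081,0,0,0,0,0],[0.024,-0.0098,0,0,0,0,0],[0.026,-0.0106,0,0,0,0,0],[0.026,-0.0106,0,0,0,0,0]]
  ]
}}

```text
clock: 7.15
eef_pos: [592.7, -245.5, 3.5]
eef_rot: [3.142, -0.0, -0.387]
wrist_force: [-2.0, 0.7, -0.8]
finger_gap: 94.0
finger_force: 1.0
```

Run:
```python
from h import *
b=cam("side"); f=b["frame"][150:350,180:440]; cv2.imwrite("pics/d.png",cv2.resize(f[:,:,::-1],(780,600)))
```

```text
(no output)
```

View pics/d.png

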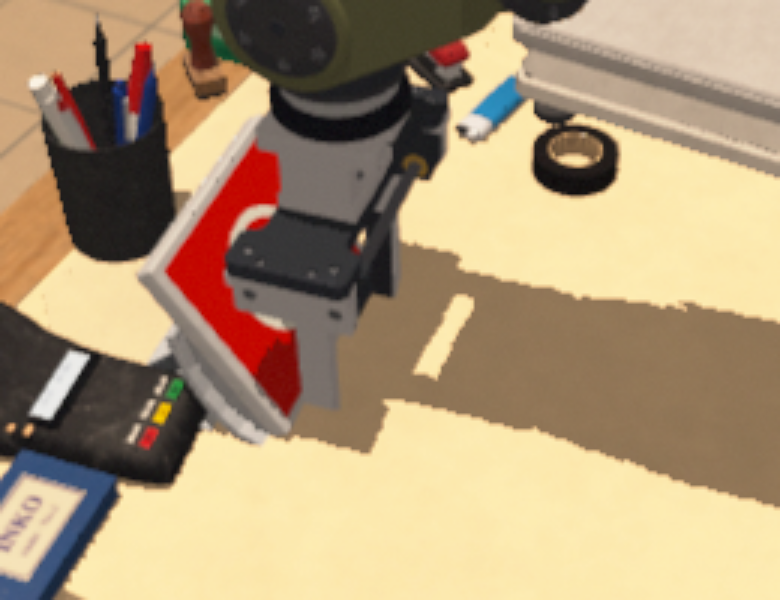

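The sign now leans on the rim near (170,300), with the fingers behind its near edge at (320,380). I push a few millimetres more, then back away.

Request:
{"method": "servo_tool", "body": {
  "motion": [
    [[0.003,-0.0012,0,0,0,0,0],[0.006,-0.0024,0,0,0,0,0],[0.009,-0.0037,0,0,0,0,0],[0.011,-0.0045,0,0,0,0,0],[0.011,-0.0045,0,0,0,0,0]]
  ]
}}

```text
clock: 7.7
eef_pos: [597.6, -247.6, 3.8]
eef_rot: [-3.142, 0.001, -0.387]
wrist_force: [-8.6, 3.8, 4.9]
finger_gap: 94.0
finger_force: 4.5
```

Request:
{"method": "servo_tool", "body": {
  "motion": [
    [[-0.01,0.004,0,0,0,0,0],[-0.03,0.0122,0,0,0,0,0],[-0.07,0.0285,0,0,0,0,0],[-0.14,0.057,0,0,0,0,0],[-0.21,0.0855,0.02,0,0,0,0],[-0.24,0.0977,0.1,0,0,0,0],[-0.24,0.0977,0.2,0,0,0,0],[-0.24,0.0977,0.3,0,0,0,0],[-0.24,0.0977,0.4,0,0,0,0],[-0.24,0.0977,0.44,0,0,0,0]]
  ]
}}

```text
clock: 8.7
eef_pos: [479.3, -199.5, 229.1]
eef_rot: [3.141, -0.009, -0.387]
wrist_force: [0.1, 0.3, -0.9]
finger_gap: 94.4
finger_force: 0.0
```

```bash
cat > lean.py <<'E'
from h import *
psi=np.radians(-22.15); u=np.array([np.cos(psi),np.sin(psi)]); v=np.array([-u[1],u[0]]); O=np.array([614.6,-254.5])
def bf(P): t=P[:,:2]-O; return np.c_[t@u,t@v,P[:,2]]
g=np.stack(np.meshgrid(np.arange(640),np.arange(400)),-1).reshape(-1,2)
E
python3 - <<'E'
from lean import *
for n in("top","side"):
    c=cam(n);save(c,"lean_"+n)
    hsv=cv2.cvtColor(c["frame"],cv2.COLOR_RGB2HSV).reshape(-1,3); B=bf(pts(c,g))
    m=((hsv[:,0]<8)|(hsv[:,0]>172))&(hsv[:,1]>120)&(hsv[:,2]>50)&(abs(B[:,1])<110)&(abs(B[:,0]-25)<90)&(B[:,2]>-5)&(B[:,2]<140)
    X=B[m]; 
    if len(X)<50: print(n,len(X)); continue
    ctr=np.median(X,0); w=np.linalg.svd(X-X.mean(0),full_matrices=False)[2][2]; w*=np.sign(w[2])
    print(n,len(X),"mean",X.mean(0).round(1),"normal",w.round(3),"tilt",np.degrees(np.arccos(w[2])).round(1),"x,y,z 1-99%",np.percentile(X,[1,99],axis=0).round(1).tolist())
b=c["frame"][150:350,180:440]; cv2.imwrite("pics/e.png",cv2.resize(b[:,:,::-1],(780,600)))
E
```

```text
top 2071 mean [24.6  4.3 63.6] normal [-0.842  0.001  0.539] tilt 57.4 x,y,z 1-99% [[-7.5, -62.0, 12.7], [54.4, 71.3, 109.5]]
side 2856 mean [23.1  9.  63.8] normal [-0.841  0.001  0.541] tilt 57.3 x,y,z 1-99% [[-8.7, -62.2, 14.2], [53.2, 71.5, 110.5]]
```

View pics/e.png

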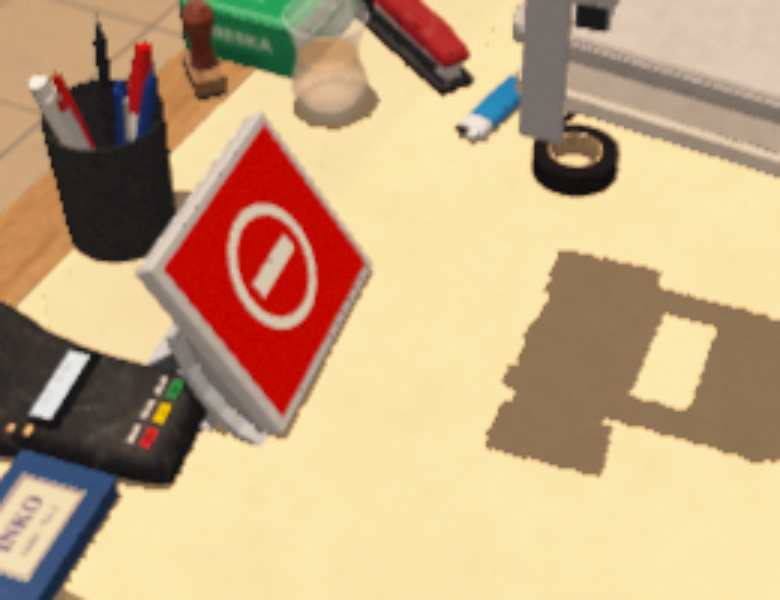

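The sign at (260,270) leans steadily and square at 57° against the rim, centred about 5 mm left of the middle. Now I turn the gripper so it closes along the backstop's x, narrow the opening, and tilt.

Request:
{"method": "servo_tool", "body": {
  "motion": [
    [[0,0,0,0,0,0.047,0.4],[0,0,0,0,0,0.094,0.4],[0,0,0,0,0,0.14,0.4],[0,0,0,0,0,0.19,0.4],[0,0,0,0,0,0.235,0.4],[0,0,0,0,0,0.28,0.4],[0,0,0,0,0,0.33,0.4],[0,0,0,0,0,0.375,0.4],[0,0,0,0,0,0.42,0.4],[0,0,0,0,0,0.465,0.4]]
  ],
  "newtons": 12
}}

```text
clock: 9.8
eef_pos: [477.8, -198.8, 222.2]
eef_rot: [-3.141, -0.0, 1.08]
wrist_force: [-0.1, -0.0, -0.2]
finger_gap: 56.6
finger_force: 0.0
```

Request:
{"method": "servo_tool", "body": {
  "motion": [
    [[0.05,-0.02,0,0,0,0.035,0.4],[0.1,-0.04,0,0,0,0.035,0.4],[0.15,-0.06,0,0,0,0.035,0.4],[0.15,-0.06,0,0,0,0.035,0.4]]
  ]
}}

```text
clock: 10.2
eef_pos: [554.3, -229.4, 221.2]
eef_rot: [-3.14, -0.0, 1.184]
wrist_force: [-0.3, -0.1, -0.3]
finger_gap: 56.1
finger_force: 0.0
```

Request:
{"method": "servo_tool", "body": {
  "motion": [
    [[0.05,-0.02,0,0.01,0.026,0,0.4],[0.1,-0.04,0,0.021,0.052,0,0.4],[0.15,-0.06,0,0.0315,0.078,0,0.4],[0.2,-0.08,0,0.042,0.104,0,0.4],[0.23,-0.09,0,0.0524,0.1286,0,0.4],[0.25,-0.1,0,0.0524,0.1286,0,0.4],[0.25,-0.1,0,0.0524,0.1286,0,0.4]]
  ]
}}

```text
clock: 10.9
eef_pos: [661.5, -272.1, 213.1]
eef_rot: [-2.706, -0.001, 1.184]
wrist_force: [0.4, -0.6, 8.8]
finger_gap: 56.2
finger_force: 0.0
```

```bash
cat > st.py <<'E'
from lean import *
from scipy.spatial.transform import Rotation as Ro
s=manip.read_state(); R=Ro.from_euler("xyz",s["eef_rot"]).as_matrix(); Rb=np.array([[*u,0],[*v,0],[0,0,1]])
A=Rb@R; print("joints",s["joints"].round(3),"bf tcp",bf(s["eef_pos"][None]).round(1),"tool z",A[:,2].round(3),"tool y",A[:,1].round(3),"tilt",np.degrees(np.arctan2(-A[0,2],-A[2,2])).round(1),"F",(Rb@s["wrist_force"]).round(1),s["finger_gap"].round(1),s["finger_force"],s["clock"])
E
python3 st.py
```

```text
Traceback (most recent call last):
  File "st.py", line 4, in <module>
    A=Rb@R; print("joints",s["joints"].round(3),"bf tcp",bf(s["eef_pos"][None]).round(1),"tool z",A[:,2].round(3),"tool y",A[:,1].round(3),"tilt",np.degrees(np.arctan2(-A[0,2],-A[2,2])).round(1),"F",(Rb@s["wrist_force"]).round(1),s["finger_gap"].round(1),s["finger_force"],s["clock"])
                                                                                                                                                                                                                                      ^^^^^^^^^^^^^^^^^^^^^
AttributeError: 'float' object has no attribute 'round'
```

```bash
sed -i 's/s\["finger_gap"\].round(1)/s["finger_gap"]/' st.py; python3 st.py
```

```text
joints [-0.434  1.125  0.234 -0.025  2.218 -0.058] bf tcp [[ 50.1   1.4 213.1]] tool z [-0.422  0.    -0.906] tool y [ 0.906  0.    -0.422] tilt 25.0 F [ 0.5 -0.4  8.8] 56.24633639744526 0.0 10.9
```

Request:
{"method": "servo_tool", "body": {
  "motion": [
    [[0,0,-0.03,0,0,0,0.4],[0,0,-0.06,0,0,0,0.4],[0,0,-0.09,0,0,0,0.4],[0,0,-0.09,0,0,0,0.4]]
  ]
}}

```text
clock: 11.3
eef_pos: [661.2, -271.9, 170.2]
eef_rot: [-2.711, -0.0, 1.184]
wrist_force: [-0.0, -0.4, -0.1]
finger_gap: 56.3
finger_force: 0.0
```

```bash
python3 st.py
```

```text
joints [-0.434  1.099  0.377 -0.023  2.097 -0.055] bf tcp [[ 49.7   1.4 170.2]] tool z [-0.418  0.    -0.909] tool y [ 0.909  0.    -0.418] tilt 24.7 F [ 0.1 -0.4 -0.1] 56.31654635679589 0.0 11.3
```

Request:
{"method": "servo_tool", "body": {
  "motion": [
    [[0.0048,0.005,-0.03,0.002,0.005,0,0.4],[0.0048,0.005,-0.06,0.004,0.01,0,0.4],[0.0048,0.005,-0.09,0.007,0.017,0,0.4],[0.0048,0.005,-0.11,0.009,0.021,0,0.4],[0.0048,0.005,-0.13,0.0105,0.0257,0,0.4],[0.0048,0.005,-0.145,0.0105,0.0257,0,0.4],[0.0048,0.005,-0.152,0.0105,0.0257,0,0.4],[0.0048,0.005,-0.152,0.0105,0.0257,0,0.4]]
  ]
}}

```text
clock: 12.1
eef_pos: [664.2, -269.7, 97.1]
eef_rot: [-2.628, -0.0, 1.184]
wrist_force: [-0.0, -0.6, -0.3]
finger_gap: 56.1
finger_force: 0.0
```

```bash
python3 st.py
python3 - <<'E'
from h import *
b=cam("side")["frame"][130:330,180:440]; cv2.imwrite("pics/f.png",cv2.resize(b[:,:,::-1],(780,600)))
E
```

```text
joints [-0.429  1.236  0.306 -0.024  2.113 -0.049] bf tcp [[51.7  4.6 97.1]] tool z [-0.491  0.    -0.871] tool y [ 0.871 -0.    -0.491] tilt 29.4 F [ 0.2 -0.6 -0.3] 56.145653630387926 0.0 12.1
```

View pics/f.png

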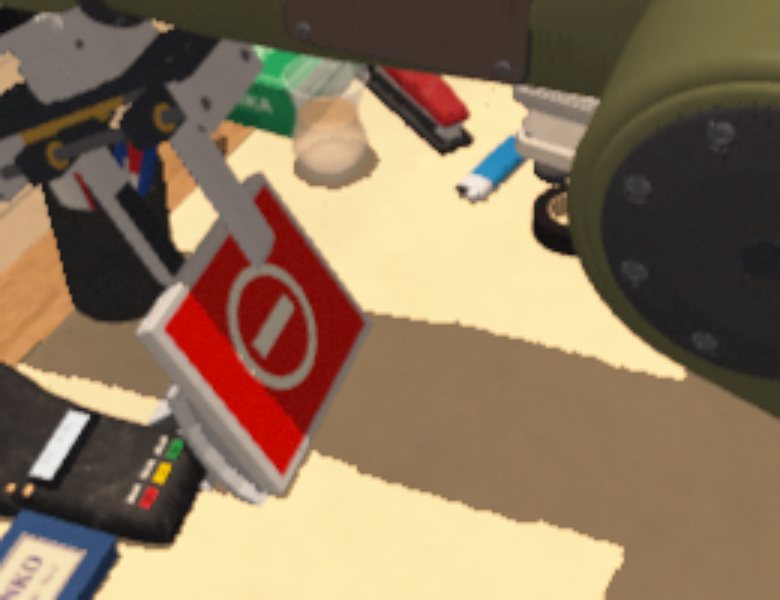

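The fingers straddle the sign's raised edge, the red-side one at (255,240) and the other behind it, with nothing touched. I close.

Request:
{"method": "servo_tool", "body": {
  "motion": [
    [[0,0,0,0,0,0,0.6],[0,0,0,0,0,0,0.7],[0,0,0,0,0,0,0.8],[0,0,0,0,0,0,0.9],[0,0,0,0,0,0,1],[0,0,0,0,0,0,1],[0,0,0,0,0,0,1],[0,0,0,0,0,0,1]]
  ],
  "newtons": 25
}}

```text
clock: 12.95
eef_pos: [664.2, -269.7, 97.3]
eef_rot: [-2.627, -0.0, 1.184]
wrist_force: [-1.4, 0.8, 0.9]
finger_gap: 14.1
finger_force: 24.9
```

```bash
python3 st.py
```

```text
joints [-0.429  1.236  0.305 -0.024  2.114 -0.049] bf tcp [[51.7  4.6 97.3]] tool z [-0.492  0.    -0.871] tool y [ 0.871 -0.    -0.492] tilt 29.5 F [-1.6  0.2  0.9] 14.105340025439158 24.923514425754547 12.95
```

```bash
cat > fk.py <<'E'
import numpy as np
from scipy.optimize import least_squares
D=np.array([[.3004,1.5215,1.3207,549.8,204.9],[1.125,.234,2.218,715.3,213.1],[1.099,.377,2.097,714.9,170.2],[1.236,.305,2.114,716.9,97.3]])
def fk(q,p):
    a,h,L1,L2,T=p; s=q[0]+q[1]
    return np.array([a+L1*np.sin(q[0])+L2*np.sin(s)+T*np.sin(s+q[2]),h+L1*np.cos(q[0])+L2*np.cos(s)+T*np.cos(s+q[2])])
res=lambda p:np.concatenate([fk(d[:3],p)-[np.hypot(d[3],0)-1.5,d[4]] for d in D]+[[.002*(p[0])]])
S=least_squares(res,[0,200,350,350,200]); P=S.x
E
python3 - <<'E'
from fk import *
print(P.round(1),S.fun.round(2))
# planned: M path, tilt tau
for tau,mx,mz in [(29.5,-1.7,2.8),(25,-3,7),(10,-5,9),(0,-8,10),(-10,-10,10),(-25,-12,10),(-40,-12,10),(-50,-12,10),(-58,-12,10)]:
    t=np.radians(tau); x=mx+108.5*np.sin(t); z=mz+108.5*np.cos(t)
    r=666+x  # foot-line radius
    th=np.pi+t
    f=lambda q:np.r_[fk(q,P)-[r,z],100*(q.sum()-th)]
    o=least_squares(f,[.8,1.2,1.2]); print(tau,(x,z),o.x.round(2),o.cost.round(2))
E
```

```text
[-17.1 155.9 426.3 454.6 244.7] [ 0.93  0.51 -4.94  0.28 -0.44  0.17  4.44 -0.97 -0.03]
29.5 (np.float64(51.727956271226184), np.float64(97.23359300947911)) [1.22 0.33 2.11] 0.0
25 (np.float64(42.85408139886589), np.float64(105.33439489347651)) [1.08 0.56 1.94] 0.0
10 (np.float64(13.84082727686194), np.float64(115.85164120182456)) [0.77 1.03 1.51] 0.0
0 (np.float64(-8.0), np.float64(118.5)) [0.61 1.28 1.25] 0.0
-10 (np.float64(-28.84082727686194), np.float64(116.85164120182456)) [0.47 1.5  0.99] 0.0
-25 (np.float64(-57.85408139886589), np.float64(108.33439489347651)) [0.31 1.79 0.6 ] 0.0
-40 (np.float64(-81.74245565098951), np.float64(93.11582207840911)) [0.22 2.04 0.18] 0.0
-50 (np.float64(-95.11582207840911), np.float64(79.74245565098953)) [ 0.22  2.18 -0.13] 0.0
-58 (np.float64(-104.01321843297221), np.float64(67.49624016930272)) [ 0.26  2.27 -0.4 ] 0.0
```

```bash
cat > rows.py <<'E'
from lean import *
# keyframes: (row index, tau deg, TCP x, y, z, closure) in the backstop frame -> rows per call, relative to each call's start
def rows(K,n=10):
    K=np.array(K,float); i=np.arange(K[0,0],K[-1,0]+1); V=np.array([np.interp(i,K[:,0],K[:,k]) for k in range(1,6)]).T
    for s in range(0,len(V)-1,n):
        o=[]
        for w in V[s+1:s+n+1]:
            d=w-V[s]; xy=d[1]*u+d[2]*v; t=np.radians(d[0])/np.pi*v
            o.append([round(float(q),4) for q in (*xy/500,d[3]/500,*t,0,w[4])])
        print(o)
E
python3 - <<'E'
from rows import *
K=[(0,29.5,51.7,4.6,97.3,1)]
taus=[29.5,27.5]+list(np.linspace(24.7,-40,26)); 
for i,t in enumerate(taus):
    if i==0: continue
    Mx=np.interp(t,[0,25,29.5],[-5,-3,-1.7]); Mz=np.interp(t,[-40,-30,0,25,29.5],[5.5,9,9.5,8,2.8]); r=np.radians(t)
    K.append((i,t,Mx+108.5*np.sin(r),np.interp(i,[0,4,14],[4.6,4.6,0]),Mz+108.5*np.cos(r),1))
rows(K)
E
```

```text
[[-0.0072, 0.0029, 0.0081, -0.0042, -0.0103, 0.0, 1.0], [-0.0174, 0.0071, 0.0186, -0.0101, -0.0247, 0.0, 1.0], [-0.0261, 0.0106, 0.0228, -0.0155, -0.038, 0.0, 1.0], [-0.035, 0.0142, 0.0266, -0.0209, -0.0513, 0.0, 1.0], [-0.0443, 0.017, 0.03, -0.0263, -0.0646, 0.0, 1.0], [-0.0538, 0.0199, 0.0329, -0.0317, -0.078, 0.0, 1.0], [-0.0634, 0.0228, 0.0354, -0.0372, -0.0913, 0.0, 1.0], [-0.073, 0.0258, 0.0375, -0.0426, -0.1046, 0.0, 1.0], [-0.0827, 0.0287, 0.0392, -0.048, -0.1179, 0.0, 1.0], [-0.0925, 0.0317, 0.0404, -0.0534, -0.1312, 0.0, 1.0]]
[[-0.0098, 0.003, 0.0008, -0.0054, -0.0133, 0.0, 1.0], [-0.0194, 0.0059, 0.0009, -0.0108, -0.0266, 0.0, 1.0], [-0.0288, 0.0088, 0.0004, -0.0163, -0.04, 0.0, 1.0], [-0.0382, 0.0116, -0.0005, -0.0217, -0.0533, 0.0, 1.0], [-0.0472, 0.0153, -0.0019, -0.0271, -0.0666, 0.0, 1.0], [-0.0562, 0.0189, -0.0038, -0.0325, -0.0799, 0.0, 1.0], [-0.065, 0.0225, -0.006, -0.0379, -0.0932, 0.0, 1.0], [-0.0738, 0.0261, -0.0087, -0.0434, -0.1065, 0.0, 1.0], [-0.0824, 0.0296, -0.0118, -0.0488, -0.1199, 0.0, 1.0], [-0.0909, 0.033, -0.0154, -0.0542, -0.1332, 0.0, 1.0]]
[[-0.0083, 0.0034, -0.0039, -0.0054, -0.0133, 0.0, 1.0], [-0.0165, 0.0067, -0.0083, -0.0108, -0.0266, 0.0, 1.0], [-0.0245, 0.01, -0.013, -0.0163, -0.04, 0.0, 1.0], [-0.0323, 0.0131, -0.0196, -0.0217, -0.0533, 0.0, 1.0], [-0.0399, 0.0162, -0.0269, -0.0271, -0.0666, 0.0, 1.0], [-0.0472, 0.0192, -0.0345, -0.0325, -0.0799, 0.0, 1.0], [-0.0543, 0.0221, -0.0424, -0.0379, -0.0932, 0.0, 1.0]]
```

Request:
{"method": "servo_tool", "body": {
  "motion": [
    [[-0.007,0.003,0.008,-0.004,-0.01,0,1],[-0.0174,0.007,0.0186,-0.01,-0.0247,0,1],[-0.026,0.0106,0.0228,-0.0155,-0.038,0,1],[-0.035,0.0142,0.0266,-0.021,-0.0513,0,1],[-0.0443,0.017,0.03,-0.0263,-0.0646,0,1],[-0.0538,0.02,0.033,-0.0317,-0.078,0,1],[-0.0634,0.0228,0.0354,-0.0372,-0.0913,0,1],[-0.073,0.0258,0.0375,-0.0426,-0.1046,0,1],[-0.0827,0.0287,0.0392,-0.048,-0.118,0,1],[-0.0925,0.0317,0.0404,-0.0534,-0.1312,0,1]]
  ]
}}

```text
clock: 13.95
eef_pos: [617.6, -253.7, 116.9]
eef_rot: [-3.074, -0.0, 1.184]
wrist_force: [0.6, -0.8, -4.6]
finger_gap: 13.5
finger_force: 25.0
```

```bash
python3 st.py
python3 - <<'E'
from h import *
b=cam("side")["frame"][130:330,180:440]; cv2.imwrite("pics/g.png",cv2.resize(b[:,:,::-1],(780,600)))
E
```

```text
joints [-0.443  0.68   1.174 -0.004  1.355 -0.056] bf tcp [[  2.5   1.9 116.9]] tool z [-0.067  0.    -0.998] tool y [ 0.998  0.    -0.067] tilt 3.9 F [ 0.9 -0.5 -4.6] 13.471936580740005 24.973512589931488 13.95
```

View pics/g.png

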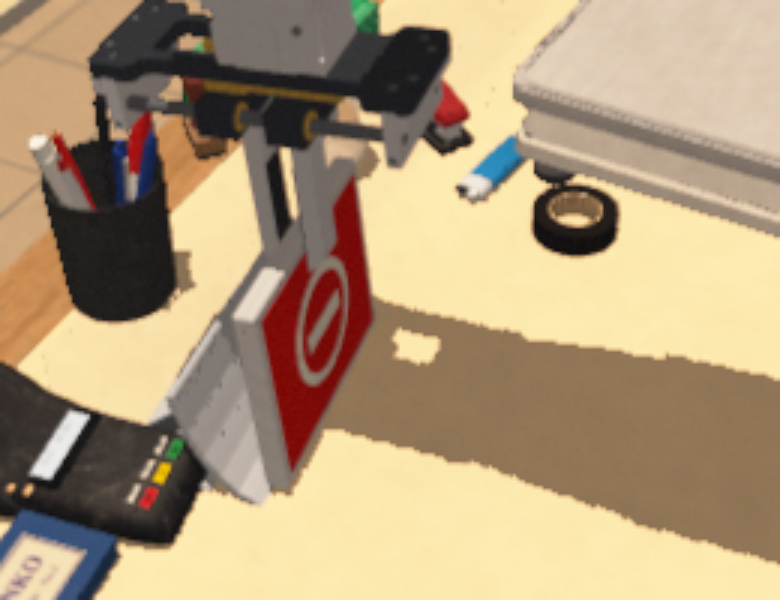

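The sign at (310,330) is held upright just in front of the backstop and weighs about 4.6 N. I keep tipping it.

Request:
{"method": "servo_tool", "body": {
  "motion": [
    [[-0.0098,0.003,0.0008,-0.0054,-0.0133,0,1],[-0.0194,0.006,0.0009,-0.0108,-0.0266,0,1],[-0.0288,0.0088,0.0004,-0.0163,-0.04,0,1],[-0.038,0.0116,-0.0005,-0.0217,-0.0533,0,1],[-0.0472,0.0153,-0.002,-0.027,-0.0666,0,1],[-0.0562,0.019,-0.0038,-0.0325,-0.08,0,1],[-0.065,0.0225,-0.006,-0.038,-0.0932,0,1],[-0.0738,0.026,-0.0087,-0.0434,-0.1065,0,1],[-0.0824,0.0296,-0.0118,-0.0488,-0.12,0,1],[-0.091,0.033,-0.0154,-0.0542,-0.1332,0,1]]
  ]
}}

```text
clock: 15.0
eef_pos: [572.2, -237.2, 109.2]
eef_rot: [2.759, -0.0, 1.184]
wrist_force: [1.3, -0.1, -4.6]
finger_gap: 13.5
finger_force: 25.0
```

Request:
{"method": "servo_tool", "body": {
  "motion": [
    [[-0.0083,0.0034,-0.0039,-0.0054,-0.0133,0,1],[-0.0165,0.0067,-0.0083,-0.0108,-0.0266,0,1],[-0.0245,0.01,-0.013,-0.0163,-0.04,0,1],[-0.0323,0.0131,-0.0196,-0.0217,-0.0533,0,1],[-0.04,0.0162,-0.027,-0.027,-0.0666,0,1],[-0.0472,0.0192,-0.0345,-0.0325,-0.08,0,1],[-0.0543,0.022,-0.0424,-0.038,-0.0932,0,1],[-0.0543,0.022,-0.0424,-0.038,-0.0932,0,1]]
  ]
}}

```text
clock: 15.8
eef_pos: [545.1, -226.3, 88.2]
eef_rot: [2.442, -0.0, 1.184]
wrist_force: [0.7, -1.0, -0.9]
finger_gap: 14.0
finger_force: 25.0
```

```bash
python3 st.py
python3 - <<'E'
from lean import *
c=cam("side")
b=c["frame"][130:330,180:440]; cv2.imwrite("pics/i.png",cv2.resize(b[:,:,::-1],(780,600)))
for n in("top","side"):
    c=cam(n); hsv=cv2.cvtColor(c["frame"],cv2.COLOR_RGB2HSV).reshape(-1,3); B=bf(pts(c,g))
    m=(hsv[:,0]>40)&(hsv[:,0]<90)&(hsv[:,1]>110)&(abs(B[:,1])<100)&(B[:,0]>-140)&(B[:,0]<25)&(B[:,2]<120)
    X=B[m]
    if len(X)>80:
        w=np.linalg.svd(X-X.mean(0),full_matrices=False)[2][2]; w*=np.sign(w[2])
        print(n,len(X),X.mean(0).round(1),"normal",w.round(3),"1-99%",np.percentile(X,[1,99],axis=0).round(1).tolist())
E
```

```text
joints [-0.485  0.273  2.047  0.47   0.14  -0.541] bf tcp [[-75.   -0.1  88.2]] tool z [ 0.644  0.    -0.765] tool y [ 0.765 -0.     0.644] tilt -40.1 F [ 1.  -0.6 -0.9] 13.954265348993955 25.00913679599762 15.8
top 974 [-35.  -10.2  51.7] normal [ 0.767 -0.     0.641] 1-99% [[-75.8, -66.2, 14.5], [-4.4, 66.3, 100.9]]
side 802 [-39.7  10.   57.5] normal [0.767 0.001 0.641] 1-99% [[-76.6, -65.1, 16.8], [-6.0, 66.7, 101.6]]
```

View pics/i.png

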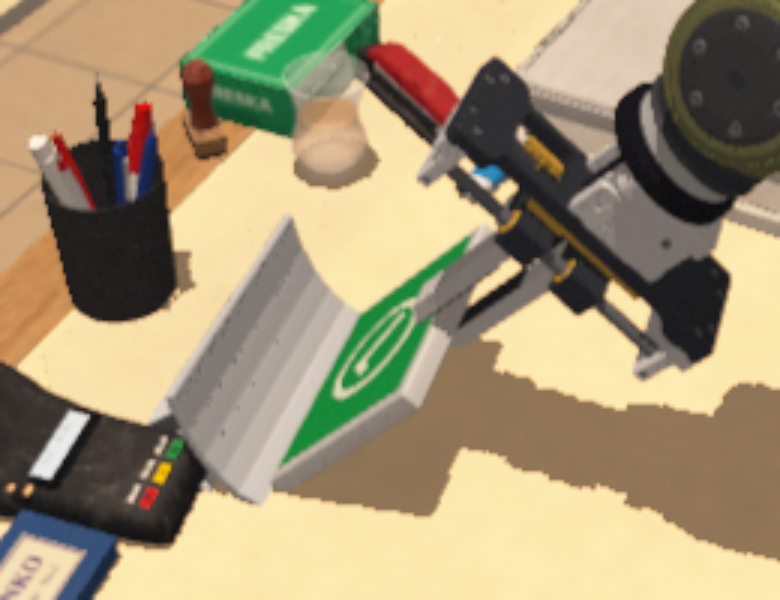

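The sign is past upright at 50° from flat with its green face up (370,360). Its far edge, near (270,480), rests about 10 mm in front of the foot and is square and centred. Next I open gently so it lies on the lower finger, then slide back to its edge.

```bash
cat > low.py <<'E'
from rows import *
F=np.array([-10.5,0.5])
def key(i,al,e,s,gap,grip=None,F=F,y=0):
    a=np.radians(al); r=np.radians(e); C=F+130*np.array([-np.cos(a),np.sin(a)])
    t=C+s*np.array([np.cos(r),-np.sin(r)])+gap/2*np.array([np.sin(r),np.cos(r)])
    return (i,e-90,t[0],y,t[1],1-gap/94 if grip is None else grip)
E
python3 - <<'E'
from low import *
print(key(0,50,50,21.5,14))
i=np.arange(0,21)
K=[key(k,50,np.interp(k,[12,20],[50,52]),np.interp(k,[12,20],[21.5,5]),np.interp(k,[0,12,20],[14.5,40,50])) for k in i]
rows(K)
E
```

```text
(0, -40, np.float64(-74.88014454915667), 0, np.float64(88.11533534621489), 0.851063829787234)
[[0.0015, -0.0006, 0.0014, 0.0, 0.0, 0.0, 0.8231], [0.003, -0.0012, 0.0027, 0.0, 0.0, 0.0, 0.8005], [0.0045, -0.0018, 0.0041, 0.0, 0.0, 0.0, 0.7779], [0.006, -0.0025, 0.0055, 0.0, 0.0, 0.0, 0.7553], [0.0075, -0.0031, 0.0068, 0.0, 0.0, 0.0, 0.7327], [0.009, -0.0037, 0.0082, 0.0, 0.0, 0.0, 0.7101], [0.0106, -0.0043, 0.0096, 0.0, 0.0, 0.0, 0.6875], [0.0121, -0.0049, 0.0109, 0.0, 0.0, 0.0, 0.6649], [0.0136, -0.0055, 0.0123, 0.0, 0.0, 0.0, 0.6423], [0.0151, -0.0061, 0.0137, 0.0, 0.0, 0.0, 0.6197]]
[[0.0015, -0.0006, 0.0014, 0.0, 0.0, 0.0, 0.5971], [0.003, -0.0012, 0.0027, 0.0, 0.0, 0.0, 0.5745], [0.0014, -0.0006, 0.0064, 0.0005, 0.0013, 0.0, 0.5612], [-0.0001, 0.0, 0.0102, 0.001, 0.0026, 0.0, 0.5479], [-0.0016, 0.0007, 0.0139, 0.0016, 0.0039, 0.0, 0.5346], [-0.0031, 0.0013, 0.0177, 0.0021, 0.0051, 0.0, 0.5213], [-0.0046, 0.0019, 0.0215, 0.0026, 0.0064, 0.0, 0.508], [-0.006, 0.0024, 0.0252, 0.0031, 0.0077, 0.0, 0.4947], [-0.0074, 0.003, 0.029, 0.0037, 0.009, 0.0, 0.4814], [-0.0088, 0.0036, 0.0329, 0.0042, 0.0103, 0.0, 0.4681]]
```

Request:
{"method": "servo_tool", "body": {
  "motion": [
    [[0.0015,-0.0006,0.0014,0,0,0,0.823],[0.003,-0.0012,0.0027,0,0,0,0.8],[0.0045,-0.0018,0.004,0,0,0,0.778],[0.006,-0.0025,0.0055,0,0,0,0.755],[0.0075,-0.003,0.0068,0,0,0,0.733],[0.009,-0.0037,0.0082,0,0,0,0.71],[0.0106,-0.0043,0.0096,0,0,0,0.687],[0.012,-0.0049,0.011,0,0,0,0.665],[0.0136,-0.0055,0.0123,0,0,0,0.642],[0.015,-0.006,0.0137,0,0,0,0.62]]
  ],
  "newtons": 12
}}

```text
clock: 16.95
eef_pos: [553.0, -229.4, 95.4]
eef_rot: [2.442, -0.0, 1.184]
wrist_force: [-1.5, 0.6, -1.8]
finger_gap: 35.3
finger_force: 0.7
```

Request:
{"method": "servo_tool", "body": {
  "motion": [
    [[0.0015,-0.0006,0.0014,0,0,0,0.597],[0.003,-0.0012,0.0027,0,0,0,0.575],[0.0014,-0.0006,0.0064,0.0005,0.0013,0,0.56],[0,0,0.0102,0.001,0.0026,0,0.548],[-0.0016,0.0007,0.0139,0.0016,0.0039,0,0.535],[-0.003,0.0013,0.0177,0.002,0.005,0,0.52],[-0.0046,0.0019,0.0215,0.0026,0.0064,0,0.508],[-0.006,0.0024,0.0252,0.003,0.0077,0,0.495],[-0.0074,0.003,0.029,0.0037,0.009,0,0.48],[-0.0088,0.0036,0.033,0.0042,0.0103,0,0.468]]
  ]
}}

```text
clock: 17.95
eef_pos: [548.4, -227.6, 112.0]
eef_rot: [2.478, -0.0, 1.184]
wrist_force: [-0.1, 0.5, -0.6]
finger_gap: 49.9
finger_force: 0.6
```

```bash
cat > green.py <<'E'
from lean import *
def green():
  for n in("top","side"):
    c=cam(n); hsv=cv2.cvtColor(c["frame"],cv2.COLOR_RGB2HSV).reshape(-1,3); B=bf(pts(c,g))
    m=(hsv[:,0]>40)&(hsv[:,0]<90)&(hsv[:,1]>110)&(abs(B[:,1])<100)&(B[:,0]>-170)&(B[:,0]<25)&(B[:,2]<120)
    X=B[m]
    if len(X)>80:
        w=np.linalg.svd(X-X.mean(0),full_matrices=False)[2][2]; w*=np.sign(w[2])
        print(n,len(X),X.mean(0).round(1),"normal",w.round(3),"alpha",np.degrees(np.arccos(w[2])).round(1),"1-99%",np.percentile(X,[1,99],axis=0).round(1).tolist())
  return c
E
python3 st.py
python3 - <<'E'
from green import *
c=green(); b=c["frame"][130:330,180:440]; cv2.imwrite("pics/j.png",cv2.resize(b[:,:,::-1],(780,600)))
E
```

```text
joints [-0.482  0.235  2.002  0.24   0.25  -0.308] bf tcp [[-71.4  -0.  112. ]] tool z [ 0.616  0.    -0.788] tool y [0.788 0.    0.616] tilt -38.0 F [-0.3  0.5 -0.6] 49.873278435006036 0.6285347789525986 17.95
top 833 [-34.4 -18.9  50.7] normal [ 0.766 -0.     0.642] alpha 50.0 1-99% [[-76.1, -66.2, 13.6], [-4.2, 65.5, 100.8]]
side 928 [-43.5   6.2  61.9] normal [0.766 0.001 0.643] alpha 50.0 1-99% [[-77.1, -63.5, 17.1], [-5.9, 66.4, 101.9]]
```

View pics/j.png

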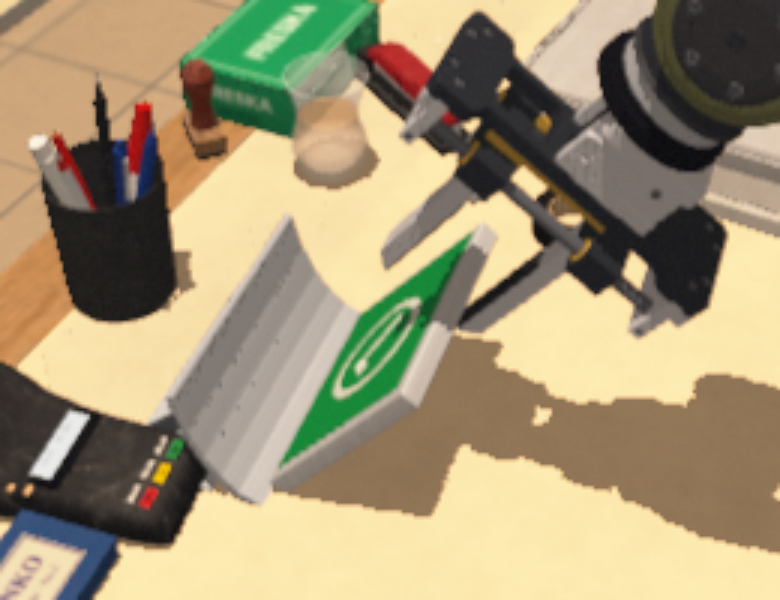

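The sign rests on the lower finger at (480,300), still at 50°, with its far edge in place. I check reach for the lowering path.

Run:
```python
from low import *
from fk import *
i=np.arange(0,31)
K=[]
for k in i:
    al=np.interp(k,[0,24,30],[50,10,6.5]); e=np.interp(k,[0,12,30],[52,57,60]); s=5; gap=np.interp(k,[0,20],[50,60])
    K.append(key(k,al,e,s,gap))
for k in K[::6]:
    r,z,th=666+k[2],k[4],np.pi+np.radians(k[1])
    o=least_squares(lambda q:np.r_[fk(q,P)-[r,z],100*(q.sum()-th)],[.3,2,.3]); print(np.round(k,1),o.x.round(2),o.cost.round(2))
e=np.radians(60);print("tip outer z",K[-1][4]-30*np.cos(e)-12.5*np.cos(e))
rows(K)
```

```text
[  0.  -38.  -71.3   0.  111.5   0.5] [0.22 1.98 0.28] 0.0
[  6.  -35.5 -85.6   0.   95.4   0.4] [0.22 2.   0.3 ] 0.0
[ 12.  -33.  -96.9   0.   76.6   0.4] [0.24 2.02 0.31] 0.0
[  18.   -32.  -105.     0.    56.4    0.4] [0.26 2.04 0.28] 0.0
[  24.   -31.  -110.2    0.    34.2    0.4] [0.29 2.06 0.25] 0.0
[  30.   -30.  -111.2    0.    25.9    0.4] [0.31 2.05 0.25] 0.0
tip outer z 4.6362907709056795
[[-0.0048, 0.0019, -0.005, 0.0009, 0.0021, 0.0, 0.4628], [-0.0094, 0.0038, -0.0101, 0.0017, 0.0043, 0.0, 0.4574], [-0.0139, 0.0057, -0.0154, 0.0026, 0.0064, 0.0, 0.4521], [-0.0183, 0.0074, -0.0209, 0.0035, 0.0086, 0.0, 0.4468], [-0.0225, 0.0092, -0.0265, 0.0044, 0.0107, 0.0, 0.4415], [-0.0265, 0.0108, -0.0323, 0.0052, 0.0129, 0.0, 0.4362], [-0.0304, 0.0124, -0.0382, 0.0061, 0.015, 0.0, 0.4309], [-0.0342, 0.0139, -0.0443, 0.007, 0.0172, 0.0, 0.4255], [-0.0377, 0.0154, -0.0505, 0.0079, 0.0193, 0.0, 0.4202], [-0.0411, 0.0167, -0.0569, 0.0087, 0.0214, 0.0, 0.4149]]
[[-0.0032, 0.0013, -0.0065, 0.0009, 0.0021, 0.0, 0.4096], [-0.0063, 0.0026, -0.0131, 0.0017, 0.0043, 0.0, 0.4043], [-0.0092, 0.00
[... 299 characters left out ...]
, 0.0094, 0.0, 0.3723], [-0.0232, 0.0094, -0.0605, 0.0042, 0.0103, 0.0, 0.367], [-0.0248, 0.0101, -0.0676, 0.0045, 0.0111, 0.0, 0.3617]]
[[-0.0018, 0.0008, -0.0074, 0.0003, 0.0009, 0.0, 0.3617], [-0.0035, 0.0014, -0.0149, 0.0007, 0.0017, 0.0, 0.3617], [-0.005, 0.002, -0.0225, 0.001, 0.0026, 0.0, 0.3617], [-0.0062, 0.0025, -0.0301, 0.0014, 0.0034, 0.0, 0.3617], [-0.0066, 0.0027, -0.0329, 0.0017, 0.0043, 0.0, 0.3617], [-0.0069, 0.0028, -0.0356, 0.0021, 0.0051, 0.0, 0.3617], [-0.0072, 0.0029, -0.0384, 0.0024, 0.006, 0.0, 0.3617], [-0.0075, 0.003, -0.0412, 0.0028, 0.0069, 0.0, 0.3617], [-0.0077, 0.0032, -0.044, 0.0031, 0.0077, 0.0, 0.3617], [-0.008, 0.0032, -0.0468, 0.0035, 0.0086, 0.0, 0.3617]]
```

Run:
```python
from low import *
i=np.arange(0,31)
K=[]
for k in i:
    al=np.interp(k,[0,24,30],[50,10.5,7]); e=np.interp(k,[0,12,30],[52,54,55]); s=5; gap=np.interp(k,[0,20],[50,60])
    K.append(key(k,al,e,s,gap))
e=np.radians(55);print(K[-1],"tip outer z",K[-1][4]-42.5*np.cos(e))
rows(K)
```

```text
(np.int64(30), np.float64(-35.0), np.float64(-112.08855620294689), 0, np.float64(29.454547511755596), np.float64(0.36170212765957444)) tip outer z 5.077548966836133
[[-0.0048, 0.002, -0.0047, 0.0003, 0.0009, 0.0, 0.4628], [-0.0095, 0.0039, -0.0096, 0.0007, 0.0017, 0.0, 0.4574], [-0.014, 0.0057, -0.0146, 0.001, 0.0026, 0.0, 0.4521], [-0.0184, 0.0075, -0.0198, 0.0014, 0.0034, 0.0, 0.4468], [-0.0227, 0.0092, -0.0251, 0.0017, 0.0043, 0.0, 0.4415], [-0.0268, 0.0109, -0.0306, 0.0021, 0.0051, 0.0, 0.4362], [-0.0307, 0.0125, -0.0362, 0.0024, 0.006, 0.0, 0.4309], [-0.0345, 0.014, -0.042, 0.0028, 0.0069, 0.0, 0.4255], [-0.0381, 0.0155, -0.0479, 0.0031, 0.0077, 0.0, 0.4202], [-0.0416, 0.0169, -0.0539, 0.0035, 0.0086, 0.0, 0.4149]]
[[-0.0033, 0.0013, -0.0061, 0.0003, 0.0009, 0.0, 0.4096], [-0.0064, 0.0026, -0.0124, 0.0007, 0.0017, 0.0, 0.4043], [-0.0094, 0.0038, -0.0186, 0.0008, 0.002, 0.0, 0.3989], [-0.0123, 0.005, -0.025, 0.0009, 0.0023, 0.0, 0.3936], [-0.0149, 0.0061, -0.0315, 0.001, 0.0026, 0.0, 0.3883], [-0.0174, 0.0071, -0.038, 0.0012, 0.0029, 0.0, 0.383], [-0.0197, 0.008, -0.0447, 0.0013, 0.0031, 0.0, 0.3777], [-0.0218, 0.0089, -0.0514, 0.0014, 0.0034, 0.0, 0.3723], [-0.0237, 0.0096, -0.0582, 0.0015, 0.0037, 0.0, 0.367], [-0.0254, 0.0103, -0.0651, 0.0016, 0.004, 0.0, 0.3617]]
[[-0.0019, 0.0008, -0.0072, 0.0001, 0.0003, 0.0, 0.3617], [-0.0036, 0.0015, -0.0145, 0.0002, 0.0006, 0.0, 0.3617], [-0.0052, 0.0021, -0.0218, 0.0003, 0.0009, 0.0, 0.3617], [-0.0065, 0.0026, -0.0292, 0.0005, 0.0011, 0.0, 0.3617], [-0.0069, 0.0028, -0.0319, 0.0006, 0.0014, 0.0, 0.3617], [-0.0073, 0.003, -0.0345, 0.0007, 0.0017, 0.0, 0.3617], [-0.0077, 0.0031, -0.0372, 0.0008, 0.002, 0.0, 0.3617], [-0.008, 0.0033, -0.0399, 0.0009, 0.0023, 0.0, 0.3617], [-0.0083, 0.0034, -0.0425, 0.001, 0.0026, 0.0, 0.3617], [-0.0086, 0.0035, -0.0452, 0.0012, 0.0029, 0.0, 0.3617]]
```

Request:
{"method": "servo_tool", "body": {
  "motion": [
    [[-0.0048,0.002,-0.0047,0.0003,0.0009,0,0.463],[-0.0095,0.0039,-0.0096,0.0007,0.0017,0,0.457],[-0.014,0.0057,-0.0146,0.001,0.0026,0,0.452],[-0.0184,0.0075,-0.0198,0.0014,0.0034,0,0.447],[-0.0227,0.0092,-0.025,0.0017,0.0043,0,0.4415],[-0.0268,0.0109,-0.0306,0.002,0.005,0,0.436],[-0.0307,0.0125,-0.0362,0.0024,0.006,0,0.431],[-0.0345,0.014,-0.042,0.0028,0.0069,0,0.4255],[-0.038,0.0155,-0.048,0.003,0.0077,0,0.42],[-0.0416,0.017,-0.054,0.0035,0.0086,0,0.415]]
  ]
}}

```text
clock: 19.05
eef_pos: [527.5, -219.0, 84.6]
eef_rot: [2.507, -0.0, 1.184]
wrist_force: [-1.0, 0.6, -0.7]
finger_gap: 54.9
finger_force: 0.8
```

```bash
python3 st.py; python3 -c "
from green import *
green()"
```

```text
joints [-0.486  0.248  2.057  0.281  0.213 -0.355] bf tcp [[-94.    0.   84.6]] tool z [ 0.593  0.    -0.805] tool y [0.805 0.    0.593] tilt -36.4 F [-1.1  0.2 -0.7] 54.93015666841973 0.8046985231339931 19.05
top 1355 [-47.3 -13.   40.7] normal [ 0.547 -0.     0.837] alpha 33.1 1-99% [[-102.2, -66.1, 14.7], [-9.0, 65.5, 76.8]]
side 1831 [-59.5   6.   48.8] normal [0.541 0.    0.841] alpha 32.8 1-99% [[-104.2, -64.0, 16.5], [-10.3, 66.0, 77.7]]
```

Request:
{"method": "servo_tool", "body": {
  "motion": [
    [[-0.0033,0.0013,-0.006,0.0003,0.0009,0,0.41],[-0.0064,0.0026,-0.0124,0.0007,0.0017,0,0.404],[-0.0094,0.0038,-0.0186,0.0008,0.002,0,0.4],[-0.0123,0.005,-0.025,0.0009,0.0023,0,0.394],[-0.015,0.006,-0.0315,0.001,0.0026,0,0.388],[-0.0174,0.007,-0.038,0.0012,0.0029,0,0.383],[-0.0197,0.008,-0.0447,0.0013,0.003,0,0.378],[-0.0218,0.0089,-0.0514,0.0014,0.0034,0,0.372],[-0.0237,0.0096,-0.058,0.0015,0.0037,0,0.367],[-0.0254,0.0103,-0.065,0.0016,0.004,0,0.3617]]
  ]
}}

```text
clock: 20.15
eef_pos: [514.9, -213.9, 52.1]
eef_rot: [2.52, 0.0, 1.184]
wrist_force: [-1.6, 0.8, -1.4]
finger_gap: 59.5
finger_force: 0.9
```

Request:
{"method": "servo_tool", "body": {
  "motion": [
    [[-0.0019,0.0008,-0.0072,0.0001,0.0003,0,0.3617],[-0.0036,0.0015,-0.0145,0.0002,0.0006,0,0.3617],[-0.0052,0.002,-0.0218,0.0003,0.0009,0,0.3617],[-0.0065,0.0026,-0.029,0.0005,0.0011,0,0.3617],[-0.0069,0.0028,-0.032,0.0006,0.0014,0,0.3617],[-0.0073,0.003,-0.0345,0.0007,0.0017,0,0.3617],[-0.0077,0.003,-0.037,0.0008,0.002,0,0.3617],[-0.008,0.0033,-0.04,0.0009,0.0023,0,0.3617],[-0.0083,0.0034,-0.0425,0.001,0.0026,0,0.3617],[-0.0086,0.0035,-0.045,0.0012,0.0029,0,0.3617]]
  ]
}}

```text
clock: 21.15
eef_pos: [510.7, -212.2, 29.8]
eef_rot: [2.53, -0.0, 1.184]
wrist_force: [-1.4, 0.4, -2.7]
finger_gap: 60.3
finger_force: 1.0
```

```bash
python3 st.py; python3 -c "
from green import *
c=green(); b=c['frame'][180:330,230:430]; cv2.imwrite('pics/k.png',cv2.resize(b[:,:,::-1],(800,600)))"
```

```text
joints [-0.489  0.339  2.108  0.603  0.104 -0.685] bf tcp [[-112.2    0.    29.8]] tool z [ 0.574  0.    -0.819] tool y [0.819 0.    0.574] tilt -35.0 F [-1.5 -0.2 -2.7] 60.279531748286885 1.032734652981162 21.15
top 1780 [-60.5 -10.   19.1] normal [0.112 0.003 0.994] alpha 6.4 1-99% [[-126.9, -66.1, 11.2], [-16.1, 65.7, 28.3]]
side 2626 [-74.    8.3  21.5] normal [0.11  0.001 0.994] alpha 6.3 1-99% [[-129.1, -64.8, 14.2], [-17.3, 66.4, 28.7]]
```

View pics/k.png

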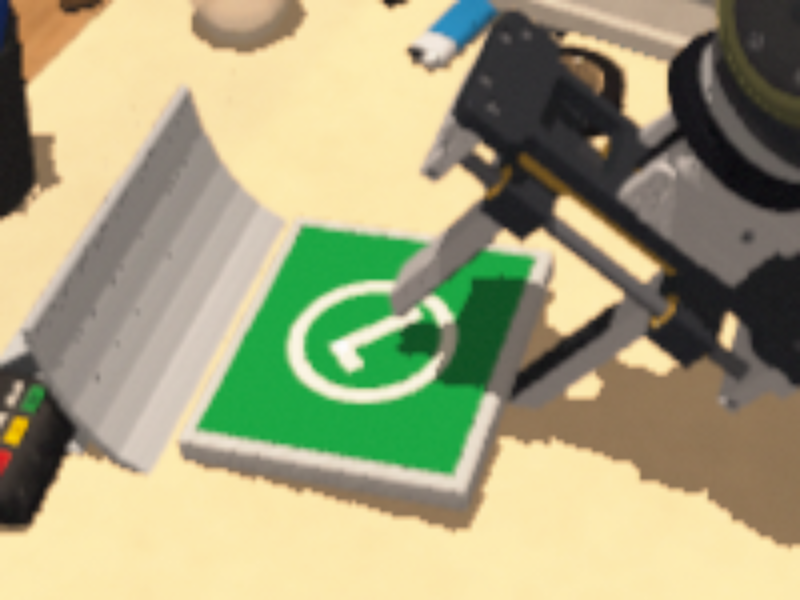

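The sign at (350,350) lies green up, only 6° from flat. The lower finger supports its near edge at (520,380). Now I steepen the finger while lowering the last few millimetres, then draw it away slowly.

Run:
```python
from low import *
K=[key(k,np.interp(k,[0,12],[7,3.6]),np.interp(k,[0,12],[55,74]),np.interp(k,[0,12],[5,3.5]),60) for k in range(13)]
e=np.radians(74);print(K[-1],"outer z",K[-1][4]-42.5*np.cos(e))
K+=[(12+j,-16,K[12][2]-.5*j,0,K[12][4],K[12][5]) for j in range(1,9)]
rows(K)
```

```text
(12, np.float64(-16.0), np.float64(-110.44089307216623), 0, np.float64(13.567472277536597), 0.36170212765957444) outer z 1.8528846553141332
[[0.0004, -0.0002, -0.0026, 0.0033, 0.0081, 0.0, 0.3617], [0.0007, -0.0003, -0.0052, 0.0066, 0.0163, 0.0, 0.3617], [0.0011, -0.0004, -0.0078, 0.0099, 0.0244, 0.0, 0.3617], [0.0014, -0.0006, -0.0104, 0.0133, 0.0326, 0.0, 0.3617], [0.0017, -0.0007, -0.0131, 0.0166, 0.0407, 0.0, 0.3617], [0.0019, -0.0008, -0.0157, 0.0199, 0.0489, 0.0, 0.3617], [0.0022, -0.0009, -0.0184, 0.0232, 0.057, 0.0, 0.3617], [0.0024, -0.001, -0.0211, 0.0265, 0.0652, 0.0, 0.3617], [0.0026, -0.0011, -0.0237, 0.0298, 0.0733, 0.0, 0.3617], [0.0028, -0.0011, -0.0264, 0.0332, 0.0815, 0.0, 0.3617]]
[[0.0001, -0.0001, -0.0027, 0.0033, 0.0081, 0.0, 0.3617], [0.0003, -0.0001, -0.0054, 0.0066, 0.0163, 0.0, 0.3617], [-0.0007, 0.0003, -0.0054, 0.0066, 0.0163, 0.0, 0.3617], [-0.0016, 0.0006, -0.0054, 0.0066, 0.0163, 0.0, 0.3617], [-0.0025, 0.001, -0.0054, 0.0066, 0.0163, 0.0, 0.3617], [-0.0034, 0.0014, -0.0054, 0.0066, 0.0163, 0.0, 0.3617], [-0.0044, 0.0018, -0.0054, 0.0066, 0.0163, 0.0, 0.3617], [-0.0053, 0.0022, -0.0054, 0.0066, 0.0163, 0.0, 0.3617], [-0.0062, 0.0025, -0.0054, 0.0066, 0.0163, 0.0, 0.3617], [-0.0071, 0.0029, -0.0054, 0.0066, 0.0163, 0.0, 0.3617]]
```

Request:
{"method": "servo_tool", "body": {
  "motion": [
    [[0.0004,-0.0002,-0.0026,0.0033,0.008,0,0.36],[0.0007,-0.0003,-0.0052,0.0066,0.0163,0,0.36],[0.001,-0.0004,-0.0078,0.01,0.0244,0,0.36],[0.0014,-0.0006,-0.0104,0.0133,0.0326,0,0.36],[0.0017,-0.0007,-0.013,0.0166,0.0407,0,0.36],[0.0019,-0.0008,-0.0157,0.02,0.049,0,0.36],[0.0022,-0.0009,-0.0184,0.0232,0.057,0,0.36],[0.0024,-0.001,-0.021,0.0265,0.0652,0,0.36],[0.0026,-0.001,-0.0237,0.03,0.0733,0,0.36],[0.0028,-0.001,-0.0264,0.0332,0.0815,0,0.36]]
  ]
}}

```text
clock: 22.25
eef_pos: [512.5, -213.0, 17.1]
eef_rot: [2.806, -0.0, 1.184]
wrist_force: [0.5, 0.4, -0.6]
finger_gap: 60.3
finger_force: 0.0
```

```bash
python3 st.py; python3 -c "
from green import *
green()"
```

```text
joints [-0.474  0.408  1.923  0.062  0.477 -0.138] bf tcp [[-110.2   -0.    17.1]] tool z [ 0.329  0.    -0.944] tool y [ 0.944 -0.     0.329] tilt -19.2 F [ 0.3  0.6 -0.6] 60.286219233700564 0.0 22.25
top 1546 [-67.  -16.2  13.3] normal [0.001 0.001 1.   ] alpha 0.1 1-99% [[-129.1, -66.3, 8.8], [-16.9, 66.1, 17.7]]
side 2791 [-75.6   7.2  14.6] normal [0.002 0.    1.   ] alpha 0.1 1-99% [[-130.7, -64.7, 12.0], [-18.2, 66.6, 17.1]]
```

Request:
{"method": "servo_tool", "body": {
  "motion": [
    [[-0.006,0.0025,0.008,0,0,0,0.36],[-0.012,0.005,0.02,0,0,0,0.36],[-0.025,0.01,0.05,0,0,0,0.36],[-0.045,0.018,0.1,0,0,0,0.36],[-0.065,0.027,0.15,0,0,0,0.36],[-0.08,0.033,0.22,0,0,0,0.36],[-0.1,0.04,0.3,0,0,0,0.36],[-0.1,0.04,0.3,0,0,0,0.36],[-0.1,0.04,0.3,0,0,0,0.36]]
  ]
}}

```text
clock: 23.25
eef_pos: [462.1, -192.7, 167.6]
eef_rot: [2.804, 0.0, 1.184]
wrist_force: [0.6, 0.3, -0.0]
finger_gap: 60.1
finger_force: 0.0
```

Run:
```python
from green import *
c=green()
for n in("top","side"):
    c=cam(n);hsv=cv2.cvtColor(c["frame"],cv2.COLOR_RGB2HSV).reshape(-1,3);B=bf(pts(c,g))
    m=(hsv[:,0]>40)&(hsv[:,0]<90)&(hsv[:,1]>110)&(abs(B[:,1])<100)&(B[:,0]>-170)&(B[:,0]<25)&(B[:,2]<40)
    X=bf(pts(c,g[m],14)); r=cv2.minAreaRect(X[:,:2].astype(np.float32)); print(n,r)
```

```text
top 2005 [-66.   -9.9  13.4] normal [0.004 0.001 1.   ] alpha 0.2 1-99% [[-128.9, -66.1, 9.1], [-17.0, 65.5, 17.8]]
side 2901 [-75.3   5.1  14.5] normal [ 0.002 -0.     1.   ] alpha 0.1 1-99% [[-130.6, -65.3, 12.0], [-18.2, 66.5, 17.0]]
top ((-73.30233764648438, 0.10710906982421875), (114.41807556152344, 134.31968688964844), 0.1308385580778122)
side ((-74.19508361816406, 0.18022918701171875), (114.4066162109375, 134.2826690673828), 0.36738088726997375)
```

The sign is flat, green up, centred within 0.2 mm, square within 0.4°, and about 9 mm in front of the foot line. The arm is clear.

```bash
python3 -c "
from cell import manip
print(manip.sign_off())"
```

```text
the job is handed in; nothing more can be done
None
```

The sign is turned over and handed in at about 23 s: it lies flat, green side up, centred and square about 9 mm in front of the backstop; its near edge slid off the finger for the last few mm, which I couldn't observe.

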